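Open the filter unit: press the snap tab, push the cover off

ROBOT

A 6-joint arm with a two-finger parallel gripper is mounted at the origin on the work surface. World frame = base frame: x ahead of the robot, y to its left, z up, the work surface at z = 0. Lengths are in m, angles in degrees, forces in N, time in s.
With the tool pointing down it reaches from about 0.4 to 0.825 m from the base axis. Payload 7 kg.
Tool frame: the origin (TCP) lies at the very end of the fingers, on their centre line; the grasp point (between the pads) lies 19 mm behind it (ctrl.grip_point_offset is the distance from the TCP to the grasp point, in m); x points along the fingers, z is the direction in which the jaws open and shut, and the axes are right-handed (so a half turn about x gives the same grasp; the last joint's range is limited). The gripper opens to 88 mm and grips with 3 to 60 N. Pads are 19 mm wide; open, the fingers measure 130 mm over their backs; the gripper's body (78 mm by 193 mm) begins 47 mm behind the grasp point.
Start: joints at [-49.383, 20.546, 0.682, 0, -70.136, -16.507], TCP at [0.276, -0.616, 0.227] pointing down, gripper open.
Joint ranges: [-176.03, 176.03], [-82.01, 121.73], [-58.28, 71.71], [-173.87, 95.51], [-174.79, -0.11], [-173.66, 173.66]. Speed limits (degrees/s): [136.94, 136.94, 172.46, 180, 180, 180].

INTERFACE

Orientations are given as [roll, pitch, yaw] about the fixed x, y, z axes, in that order (R = Rz(yaw) Ry(pitch) Rx(roll)).
In Python, from plant import get_obs, snapshot, calibration, close_job, ctrl gives the robot as it stands.
- The arm moves only by the tool move_arm, never from a script. Its argument "commands" is a list that holds one entry, the list of rows, each a list of 4 numbers: the shift along the tool's x, y, z in cm, then the turn about the tool's x in rad. In form: [[[dx, dy, dz, spin], ...]]. A call has 1 to 8 rows; each row shifts and turns the commanded pose from where the row before left it, along the tool's axes as they then stand; what a row does not reach is not made up. A row lasts 1/10 s, in which the tool goes at most 50 mm and 8.59 degrees, less where a joint would pass 70% of its speed; a pose out of reach is approached as far as the arm can. A call with a gripper value outside its range is refused whole. "jaw" is the finger opening in cm, from 0 to 8.76, set as the call begins (left out, the last holds). The fingers move at their own pace and stop on an object; the grip force is fixed at half the most. Time passes only in rows, so rows that do not move let the fingers close. It gives the time, the measured TCP pose, the force and the opening at its end, in the units of the state.
- get_obs(): the state, without advancing time (a new reading comes with each control period).
- snapshot(name): name is "side" or "top" or "wrist"; returns (picture, depth): 400x640x3 uint8, red, green, blue; 400x640 float32, m along the optical axis (not along the pixel's ray), 0 where there is no reading.
- calibration(name): a dict with "mtx" (3x3 intrinsics, pixels), "T" (4x4, takes a point from camera to world coordinates); the wrist camera has in their place "tool_from_camera" (4x4, takes a point from camera to tool coordinates, whose origin is the TCP and whose axes are the tool frame's). Camera axes: x right, y up, looking along -z (the intrinsics and any distortion apply to the point x, -y, -z); pixel columns grow to the right and rows downward; lengths in m; the calibration is good to about 2 mm. A picture is of the moment at which its call begins: read the wrist's pose just before it. calibration takes no time and is no camera call.
- close_job(): hands the job in, once; it reports no verdict.
The state is a dict: "clock": time; "joint_pos": joint angles; "qvel": joint speeds; "tau": joint torques, N m; "tool_pos": TCP position; "orientation": TCP orientation; "force": force on the tool from outside, world axes, zero at the start; "moment": the same for the moment, N m; "opening": finger opening in m.
Only numpy, scipy, OpenCV 4.12 (cv2) and the standard library are available. Lean on these libraries where they do the work, as an engineer would, in place of code of your own. Each camera call takes 0.05 s, during which the arm holds its last target. There are 200 camera calls.

TASK

Open the instrument's filter unit with your fingertips: press the orange snap tab all the way in (it stays in), then push the dark cover along its guides, past the tab, until it is completely off the filter and lies flat on the parking ledge of the unit. Only press and push: do not lift the cover, and leave the bottle, the jar and the spare filter beside the unit where they are.

Things in the scene. Friction and masses are not known exactly. Their poses are not given: they have to be found in the camera images.
- unit: White filter unit fixed on the bench, 150 mm (x) by 280 mm (y), turned about the vertical; origin at bench level on its centre line, z up, spanning y -150 to +130 mm. The cover slides along its +y on two runners 50 mm above the bench. At the seat (y -135 to -30 mm, over the filter) guides, hold-down lips (88 mm apart) and back wall are 64 mm high; a 60 mm wide channel (floor 44 mm high) lies between the runners.
- ledge (a point): Where the cover parks: centre of the parking ledge at runner height (unit's x 0, y +60 mm, 50 mm above the bench); axes as the unit's. Side guides there are 104 mm apart and 56 mm high; an end stop, 62 mm high, has its face 50 mm beyond this point along +y. Pushed against the stop, the cover's origin lies here.
- tab (a joint): How far the orange snap tab is pressed in, m: 0 fully out (starts at 0 to 0.004), 0.014 fully in. It slides straight down, takes about 4 N, has no return spring and stays where it is pushed. It blocks the cover until about 0.011 in; the cover then slides over it.
- tab_top (a point): Centre of the orange tab's top face; moves with it. The face is 34 mm (unit's x) by 40 mm (unit's y), at the unit's x 0, y -7 mm; 60 mm above the bench when fully out, 46 mm when fully in. The seated cover's edge is 3 mm from the tab, on its -y side.
- cover: Dark sliding cover, loose, 0.11 to 0.22 kg: a plate 100 x 100 x 8 mm, origin at the centre of its underside, axes as the unit's. Starts seated, at about y -80 mm in the unit, 50 mm above the bench (plate top 58 mm). It can be pushed 140 mm along the unit's +y, to y +60 mm at the end stop; it is completely off the filter from y +20 mm on.
- rib_top (a point): Centre of the top of the grey rib on the cover, 26 mm above the cover's underside (76 mm above the bench), in the cover's middle. The rib is 50 mm long across the slide (x), 12 mm thick (y) and stands 18 mm above the plate, with 44 mm of flat plate on either side of it.
- bottle: Amber bottle, diameter 56 mm, height 115 mm, loose bystander; origin at the centre of its underside.
- jar: White jar with blue cap, diameter 56 mm, height 75 mm, loose bystander; origin at the centre of its underside.
- spare: Spare filter, blue frame with white pleats, 50 x 86 x 26 mm, loose bystander lying on the bench; origin at the centre of its underside.
There are look-alikes about, which are no part of the job. What is meant by the cover is not red, and is the smaller of those in its own colour.

How it is judged:
By the outcome, as a careful person would: the job done as asked, in the order asked, and still so for the second after the job is handed in, with the robot touching nothing.
It also fails if it takes over 38 s, if anything falls off the work surface, if the arm or the gripper's body presses on something with over 40 N, if the wrist force passes 120 N, or if a joint passes its speed limit or range.

## Working session

There is one attempt and no reset: what is moved stays moved. The work goes in short steps, Python scripts to look and compute and a tool call to move; the robot and the scene stay as the last step left them, time stands still between calls to the robot, and variables do not carry over. Pictures are saved under pics/ and viewed, about 8 in all and at most 12, crops included, and the job is handed in when it is done.

Besides the shell and the picture viewer there is one more tool, called in YAML: its name, and indented under it one key for each argument. move_arm: Moves the arm, as the interface text tells. Its arguments: {"type":"object","properties":{"commands":{"type":"array"},"jaw":{"type":"number"}},"required":["commands"]}

```bash
mkdir -p pics; ls; python3 - <<'E'
from plant import *
import cv2,numpy as np
o=get_obs();print(o)
for n in("top","side"):
    p,d=snapshot(n);np.savez(f"{n}0.npz",p=p,d=d);cv2.imwrite(f"pics/{n}0.png",p[:,:,::-1]);c=calibration(n);print(n,c)
print(calibration("wrist"))
E
```

```text
pics
{'clock': 0.0, 'joint_pos': array([-4.93837300e+01,  2.05909621e+01,  6.34268861e-01, -1.79871389e-02,
       -7.01366996e+01, -1.65070736e+01]), 'qvel': array([ 0.04775735, -0.0854824 , -0.02977192, -0.0269959 , -0.06654705,
        0.00313679]), 'tau': array([-2.27573255e-04, -5.82712948e+01,  2.93055761e+01,  6.99759588e+00,
        6.57204859e-03, -1.75033047e-04]), 'tool_pos': array([ 0.27548937, -0.61569111,  0.2256385 ]), 'orientation': array([  6.24597261,  89.90508822, 120.34904361]), 'force': array([-0.38324383,  0.21232843, -0.12047719]), 'moment': array([0.00282215, 0.00665183, 0.00054419]), 'opening': 0.08752004681426151}
top {'mtx': array([[388.67773969,   0.        , 310.53795456],
       [  0.        , 388.67773969, 196.95573238],
       [  0.        ,   0.        ,   1.        ]]), 'T': array([[ 0.02157022,  0.9801237 , -0.19721121,  0.44963441],
       [-0.99964402,  0.02424183,  0.01114264, -0.005869  ],
       [ 0.01570193,  0.19690066,  0.9802977 ,  0.91882276],
       [ 0.        ,  0.        ,  0.        ,  1.        ]])}
side {'mtx': array([[437.92020878,
[... 209 characters left out ...]
0.3778695 , -0.70962235,  0.59468544,  0.49359241],
       [ 0.00205217,  0.64166327,  0.76698372,  0.71005048],
       [ 0.        ,  0.        ,  0.        ,  1.        ]])}
{'mtx': array([[306.08776119,   0.        , 315.97219909],
       [  0.        , 306.08776119, 203.6160783 ],
       [  0.        ,   0.        ,   1.        ]]), 'tool_from_camera': array([[ 7.65162454e-04,  2.80757497e-01, -9.59778434e-01,
        -1.58570554e-01],
       [ 1.14028105e-04,  9.59778684e-01,  2.80757661e-01,
         7.61650265e-02],
       [ 9.99999701e-01, -3.24266937e-04,  7.02372368e-04,
        -6.59196539e-06],
       [ 0.00000000e+00,  0.00000000e+00,  0.00000000e+00,
         1.00000000e+00]])}
```

View pics/top0.png

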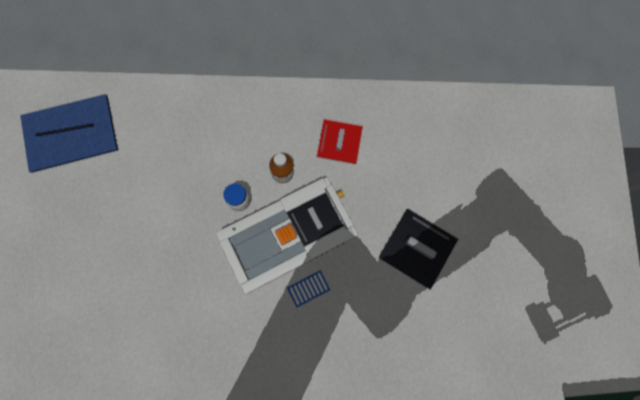

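View pics/side0.png

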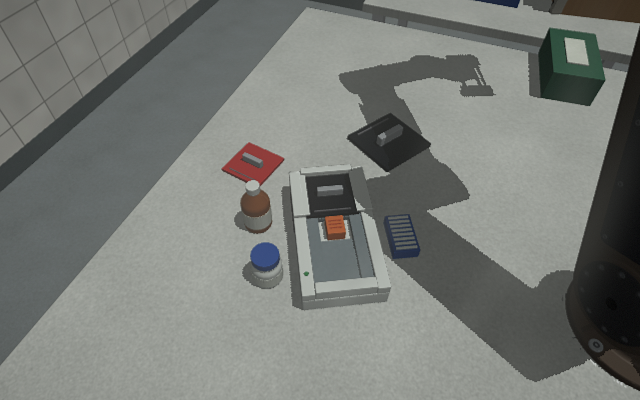

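The top picture shows these candidates for the cover: a dark plate in the unit at (316,217), a larger dark plate at (419,247), a red plate at (340,141) and a blue plate at (70,133). By the description the cover is the one at (316,217). The orange tab is at (287,234). The bottle is at (281,165), the jar at (236,195) and the spare at (308,288). The side picture agrees: cover (330,195), tab (336,227).

```bash
cat > h.py <<'E'
from plant import *
import cv2,numpy as np
def ray(c,T,uv,z):
    K=c["mtx"];d=np.array([(uv[0]-K[0,2])/K[0,0],-(uv[1]-K[1,2])/K[1,1],-1.]);d=T[:3,:3]@d;o=T[:3,3]
    return o+d*(z-o[2])/d[2]
def pts(c,T,d,m):
    K=c["mtx"];v,u=np.nonzero(m&(d>0));s=d[v,u]
    return (T[:3,:3]@np.array([(u-K[0,2])/K[0,0]*s,-(v-K[1,2])/K[1,1]*s,-s])).T+T[:3,3]
def orange(p):
    h=cv2.cvtColor(p,cv2.COLOR_RGB2HSV);return (h[...,0]>6)&(h[...,0]<20)&(h[...,1]>170)&(h[...,2]>150)
def big(m,seed=None):
    n,l,s,c=cv2.connectedComponentsWithStats(m.astype(np.uint8))
    k=1+s[1:,4].argmax() if seed is None else l[seed[1],seed[0]]
    return l==k
E
python3 - <<'E'
from h import *
for n,seed in(("top",(305,222)),("side",(316,205))):
    f=np.load(n+"0.npz");p,d=f["p"],f["d"];c=calibration(n);T=c["T"]
    m=big(orange(p));P=pts(c,T,d,m);print(n,"tab",m.sum(),P.mean(0),np.percentile(P[:,2],[5,50,95]))
    dk=p.max(2)<60
    m=big(dk,seed);cn=max(cv2.findContours(m.astype(np.uint8),0,1)[0],key=cv2.contourArea)
    w=np.array([ray(c,T,q[0],.058)[:2] for q in cn],np.float32);r=cv2.minAreaRect(w);print("cover",m.sum(),r)
    x,y,ww,hh=cv2.boundingRect(cn)
    h=np.zeros_like(m);h[y:y+hh,x:x+ww]=1
    g=big(h&(p.min(2)>75)&(cv2.fillPoly(np.zeros(m.shape,np.uint8),[cv2.convexHull(cn)],1)>0)&(p.max(2)-p.min(2)<40))
    v,u=np.nonzero(g);print("rib",g.sum(),u.mean(),v.mean(),ray(c,T,(u.mean(),v.mean()),.074),pts(c,T,d,g).mean(0))
f=np.load("top0.npz");p,d=f["p"],f["d"];c=calibration("top")
full=pts(c,c["T"],d,d>0)
# unit outline from depth: height 0.045..0.07
K=np.zeros(d.shape,bool);P=(pts(c,c["T"],d,d>0));v,u=np.nonzero(d>0);K[v,u]=P[:,2]>.035
K=big(K,(316,222));cn=max(cv2.findContours(K.astype(np.uint8),0,1)[0],key=cv2.contourArea)
w=np.array([ray(c,c["T"],q[0],.056)[:2] for q in cn],np.float32);print("unit",K.sum(),cv2.minAreaRect(w),"n",w.min(0),w.max(0))
for nm,s in(("bottle",(281,165)),("jar",(236,195))):
    print(nm,ray(c,c["T"],s,.1))
t=cv2.resize(p[160:310,200:480],None,fx=2.8,fy=2.8,interpolation=cv2.INTER_CUBIC);cv2.imwrite("pics/crop.png",t[:,:,::-1])
E
```

```text
top tab 222 [0.53776255 0.03739434 0.05704149] [0.05469119 0.05701528 0.05943979]
cover 1410 ((0.5727168917655945, -0.02648422122001648), (0.08519244194030762, 0.09899395704269409), 28.67875862121582)
rib 137 314.7664233576642 217.62773722627736 [ 0.57356705 -0.02574631  0.074     ] [ 0.57380514 -0.02567847  0.07371264]
side tab 3 [0.52285783 0.03161475 0.05973084] [0.05922461 0.05961773 0.06031624]
cover 1493 ((0.570989727973938, -0.0253492072224617), (0.09854023158550262, 0.10475890338420868), 28.927715301513672)
rib 238 329.6890756302521 189.92016806722688 [ 0.57091834 -0.02464213  0.074     ] [ 0.57113501 -0.02557391  0.07289934]
unit 8378 ((0.5405685305595398, 0.03542926907539368), (0.15079627931118011, 0.2813498377799988), 28.70199203491211) n [ 0.4089694  -0.12090873] [0.67068    0.19205028]
bottle [0.68388372 0.05081089 0.1       ]
jar [0.61468492 0.14474244 0.1       ]
```

View pics/crop.png

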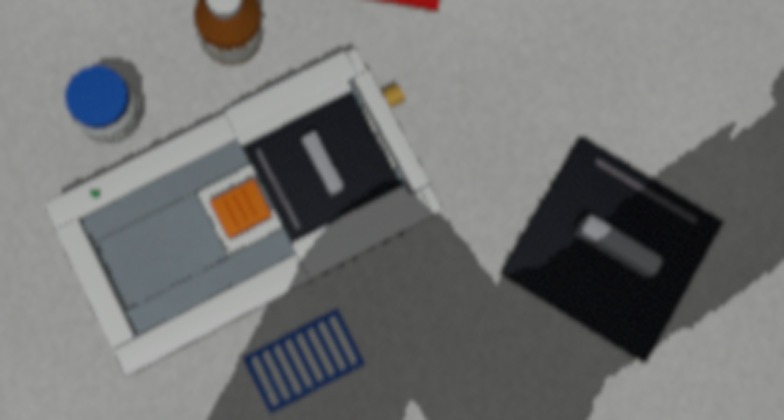

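The crop confirms the choice: the smaller dark plate, seated in the unit, with its grey rib at crop (323,162) and the tab at (242,208). Unit pose: origin about (0.535, 0.044), yaw 28.7°. I'll keep the jaws closed with their axis along the unit's x, both for the press and for the push.

```bash
cat >> h.py <<'E'
from scipy.spatial.transform import Rotation as Ro
O=np.array([.5347,.0442]);YAW=28.7
a=np.radians(YAW);UX=np.array([np.cos(a),np.sin(a)]);UY=np.array([-np.sin(a),np.cos(a)])
def plan(x,y,z):
    o=get_obs();R=Ro.from_euler("xyz",o["orientation"],degrees=True).as_matrix()
    s=[]
    for sg in(1,-1):
        t=np.append(sg*UX,0);s.append(np.arctan2(-(R[:,1]@t),R[:,2]@t))  # Rx(s): z' = -sin s*y + cos s*z
    p=np.append(O+x*UX+y*UY,z);e=R.T@(p-o["tool_pos"])*100
    q=o["tool_pos"][:2]-O
    print("spins",np.round(s,3),"shift cm",e.round(2),"unit xy",(q@UX).round(4),(q@UY).round(4),"z",o["tool_pos"][2].round(4),"F",o["force"].round(1),"j",o["joint_pos"].round(0),"t",o["clock"])
    print("tool y in unit",(R[:2,1]@UX).round(3),(R[:2,1]@UY).round(3))
E
python3 -c "
from h import *
plan(0,-.005,.14)"
```

```text
spins [ 1.491 -1.651] shift cm [  8.64 -50.65  49.14] unit xy -0.5443 -0.4544 z 0.2257 F [-0.1 -0.1  0.9] j [-49.  21.   1.  -0. -70. -17.] t 0.1
tool y in unit -0.997 0.08
```

move_arm:
  commands:
    - [[0,0,0,0.149],[0,0,0,0.149],[0,0,0,0.149],[0,0,0,0.149],[0,0,0,0.149],[0,0,0,0.149],[0,0,0,0.149],[0,0,0,0.149]]
  jaw: 0

```text
clock: 0.9
tool_pos: [0.2756, -0.6158, 0.226]
orientation: [73.6, 89.9, 119.0]
force: [0.5, 0.0, 0.4]
opening: 0.0289
```

move_arm:
  commands:
    - [[0,0,0,0.149],[0,0,0,0.149],[0,0,0,0]]

```text
clock: 1.2
tool_pos: [0.2756, -0.6158, 0.226]
orientation: [90.3, 89.9, 118.9]
force: [-0.4, 0.9, -0.8]
opening: 0.005
```

```bash
python3 -c "
from h import *
plan(0,-.005,.14)"
```

```text
spins [-2.00e-03  3.14e+00] shift cm [ 8.65 45.03 54.35] unit xy -0.5442 -0.4545 z 0.226 F [-0.4  0.9 -0.8] j [ -49.   21.    1.   -0.  -70. -102.] t 1.2
tool y in unit 0.002 1.0
```

move_arm:
  commands:
    - [[0,1.9,2.2,0],[0,1.9,2.2,0],[0,1.9,2.2,0],[0,1.9,2.2,0],[0,1.9,2.2,0],[0,1.9,2.2,0],[0,1.9,2.2,0],[0,1.9,2.2,0]]

```text
clock: 2.0
tool_pos: [0.3571, -0.397, 0.2265]
orientation: [83.1, 90.0, 112.1]
force: [0.4, -0.1, -0.5]
opening: 0.0006
```

move_arm:
  commands:
    - [[0,1.9,2.3,0],[0,1.9,2.3,0],[0,1.9,2.3,0],[0,1.9,2.3,0],[0,1.9,2.3,0],[0,1.9,2.3,0],[0,1.9,2.3,0],[0,1.9,2.3,0]]

```text
clock: 2.8
tool_pos: [0.4454, -0.1752, 0.2266]
orientation: [-15.5, 90.0, 13.6]
force: [0.4, -0.1, 0.1]
opening: 0.0004
```

move_arm:
  commands:
    - [[0,1.9,2.3,0],[0,1.9,2.3,0],[0,1.9,2.3,0],[0,1.9,2.3,0],[0,1.9,2.3,0],[0,1.9,2.3,0],[0,1.9,2.3,0],[0,0,0,0]]

```text
clock: 3.6
tool_pos: [0.5249, 0.0166, 0.2262]
orientation: [83.6, 89.7, 113.0]
force: [-0.6, -0.4, -0.8]
opening: 0.0006
```

```bash
python3 - <<'E'
from h import *
plan(0,-.005,.14)
o=get_obs();R=Ro.from_euler("xyz",o["orientation"],degrees=True).as_matrix()
W=np.eye(4);W[:3,:3]=R;W[:3,3]=o["tool_pos"]
p,d=snapshot("wrist");c=calibration("wrist");T=W@c["tool_from_camera"]
cv2.imwrite("pics/w1.png",p[:,:,::-1])
def rep(n,P):
    q=P[:2]-O;print(n,"unit x,y",(q@UX).round(4),(q@UY).round(4),P[2].round(4))
m=big(orange(p));P=pts(c,T,d,m);k=P[:,2]>np.median(P[:,2])-.003
rep("tab",P[k].mean(0));print(m.sum(),(P[:,2].min()),P[:,2].max())
A=pts(c,T,d,d>0);q=A[:,:2]-O;x=q@UX;y=q@UY
k=(A[:,2]>.071)&(A[:,2]<.08)&(abs(x)<.04)&(y>-.12)&(y<-.04)
print(k.sum());
if k.sum():rep("rib",A[k].mean(0));print(x[k].min(),x[k].max(),y[k].min(),y[k].max())
k=(A[:,2]>.052)&(A[:,2]<.068)
print("unit extents",x[k].min(),x[k].max(),y[k].min(),y[k].max())
E
```

```text
spins [ 0.013 -3.129] shift cm [8.63 1.37 2.19] unit xy -0.0218 -0.0195 z 0.2262 F [-0.6 -0.4 -0.8] j [  23.    6.  -18.   -0.  -66. -173.] t 3.6
tool y in unit -0.013 1.0
tab unit x,y -0.0012 -0.0069 0.0583
1044 0.05600975619602716 0.061404038631104385
28
rib unit x,y -0.0163 -0.079 0.0752
-0.022323634668893286 0.02069939712758473 -0.08604288135909595 -0.07446014479087418
unit extents -0.07653421911490005 0.15709895067952886 -0.12093006586046898 0.12958547931669864
```

View pics/w1.png

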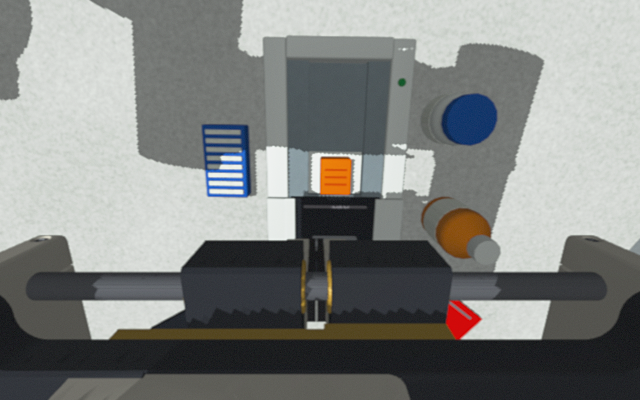

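The wrist view shows the tab at (335,176), consistent with my unit pose to 1 mm. The rib is hidden under the fingers, and the bottle and jar are to the right. Joint 6 is almost at its limit, so I'll use the half-turned equivalent (spin −3.13).

move_arm:
  commands:
    - [[0,0,0,-0.149],[0,0,0,-0.149],[0,0,0,-0.149],[0,0,0,-0.149],[0,0,0,-0.149],[0,0,0,-0.149],[0,0,0,-0.149],[0,0,0,-0.149]]

```text
clock: 4.45
tool_pos: [0.5232, 0.0135, 0.2265]
orientation: [17.5, 89.7, 115.3]
force: [-0.0, -0.1, 0.2]
opening: 0.0003
```

move_arm:
  commands:
    - [[0,0,0,-0.149],[0,0,0,-0.149],[0,0,0,-0.149],[0,0,0,-0.149],[0,0,0,-0.149],[0,0,0,-0.149],[0,0,0,-0.149],[0,0,0,-0.149]]

```text
clock: 5.25
tool_pos: [0.5232, 0.0135, 0.2265]
orientation: [-50.2, 89.7, 115.9]
force: [0.1, -0.1, 0.0]
opening: 0.0005
```

move_arm:
  commands:
    - [[0,0,0,-0.149],[0,0,0,-0.149],[0,0,0,-0.149],[0,0,0,-0.149],[0,0,0,-0.149],[0,0,0,0]]

```text
clock: 5.85
tool_pos: [0.5233, 0.0136, 0.2265]
orientation: [-94.2, 89.7, 114.3]
force: [0.2, 0.2, -0.6]
opening: 0.0006
```

```bash
python3 -c "
from h import *
plan(-.0005,-.004,.10)"
```

```text
spins [ 3.139e+00 -3.000e-03] shift cm [12.66 -1.67 -2.41] unit xy -0.0247 -0.0214 z 0.2265 F [ 0.2  0.2 -0.6] j [ 23.   6. -18.  -0. -66.   6.] t 5.85
tool y in unit -0.003 -1.0
```

move_arm:
  commands:
    - [[0,-1.7,-2.4,0],[2,0,0,0],[3,0,0,0],[3,0,0,0],[3,0,0,0],[1.6,0,0,0],[0,0,0,0],[0,0,0,0]]

```text
clock: 6.65
tool_pos: [0.5367, 0.041, 0.1011]
orientation: [-94.1, 89.7, 114.1]
force: [0.2, 0.3, 1.3]
opening: 0.0001
```

```bash
python3 -c "
from h import *
plan(-.0005,-.004,.046)"
```

```text
spins [ 3.133 -0.008] shift cm [5.51 0.06 0.08] unit xy 0.0003 -0.0037 z 0.1011 F [0.2 0.3 1.3] j [ 25.  15. -26.  -0. -50.   3.] t 6.65
tool y in unit -0.008 -1.0
```

move_arm:
  commands:
    - [[1.8,0,0,0],[1.8,0,0,0],[0.4,0,0,0],[0.4,0,0,0],[0.3,0,0,0],[0.2,0,0,0],[0.2,0,0,0],[0,0,0,0]]

```text
clock: 7.45
tool_pos: [0.5371, 0.0417, 0.05]
orientation: [-108.2, 89.7, 100.1]
force: [1.4, -1.4, 1.9]
opening: 0.0003
```

move_arm:
  commands:
    - [[0.2,0,0,0],[0.1,0,0,0],[0.1,0,0,0],[0.1,0,0,0],[0,0,0,0]]

```text
clock: 7.95
tool_pos: [0.5371, 0.0417, 0.046]
orientation: [-108.8, 89.7, 99.6]
force: [-2.9, -1.6, 15.3]
opening: -0.0001
```

move_arm:
  commands:
    - [[0.1,0,0,0],[0,0,0,0],[0,0,0,0]]

```text
clock: 8.25
tool_pos: [0.5371, 0.0417, 0.0458]
orientation: [-113.7, 89.7, 94.6]
force: [-5.1, -1.3, 24.9]
opening: 0.0003
```

The tab is at its stop: 46 mm high, with the force rising steeply. I'll retreat and look.

move_arm:
  commands:
    - [[-1,0,0,0],[-3,0,0,0],[-4,0,0,0],[0,3,0,0],[0,3,0,0],[0,3,0,0],[0,1,0,0],[0,0,0,0]]

```text
clock: 9.05
tool_pos: [0.5838, -0.0478, 0.1222]
orientation: [-83.7, 89.6, 124.5]
force: [-0.4, 0.0, 0.3]
opening: 0.0002
```

```bash
python3 - <<'E'
from h import *
plan(0,-.105,.062)
for n in("top","side"):
    p,d=snapshot(n);c=calibration(n);T=c["T"];m=orange(p);m=big(m) if m.any() else m
    P=pts(c,T,d,m);print(n,m.sum(),P.mean(0) if len(P) else 0)
    if n=="side":cv2.imwrite("pics/s1.png",cv2.resize(p[140:320,240:440],None,fx=3.5,fy=3.3)[:,:,::-1])
E
```

```text
spins [ 3.132 -0.009] shift cm [ 6.02  0.11 -0.11] unit xy -0.0011 -0.1043 z 0.1222 F [-0.4  0.   0.3] j [ 14.  17. -18.  -0. -54.  14.] t 9.05
tool y in unit -0.009 -1.0
top 15 [0.54184678 0.02200354 0.04557913]
side 3 [0.53351161 0.0168315  0.04825796]
```

View pics/s1.png

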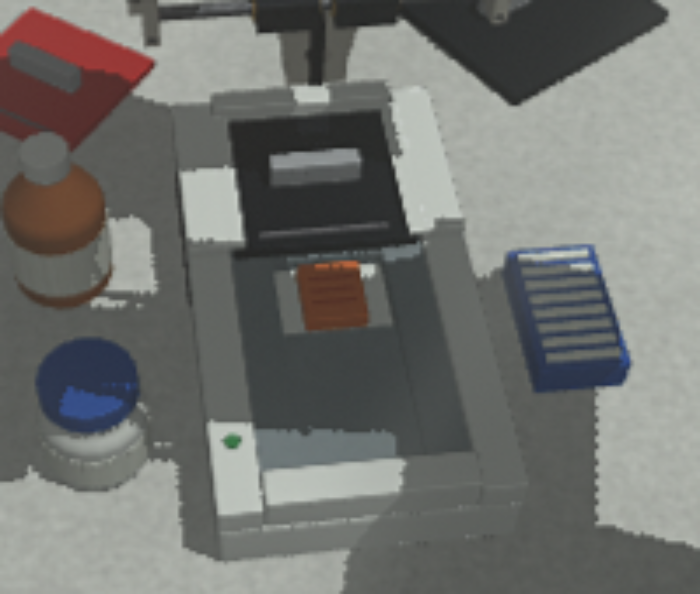

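The side crop shows the tab flush with its frame (333,295), depth height 46 mm, and the cover still seated with its rib at (315,165). The fingers stand behind the rib. Next I go down behind the rib.

move_arm:
  commands:
    - [[2,0.1,-0.1,0],[2,0,0,0],[1,0,0,0],[0.5,0,0,0],[0.3,0,0,0],[0,0,0,0]]

```text
clock: 9.75
tool_pos: [0.5854, -0.0466, 0.0653]
orientation: [-97.8, 89.7, 110.5]
force: [-0.1, 0.2, 0.2]
opening: 0.0
```

move_arm:
  commands:
    - [[0.2,0,0,-0.009],[0,-0.4,0,0],[0,-0.4,0,0],[0,-0.4,0,0],[0,-0.4,0,0],[0,-0.4,0,0],[0,-0.4,0,0],[0,0,0,0]]

```text
clock: 10.55
tool_pos: [0.5734, -0.0253, 0.0633]
orientation: [-96.3, 89.7, 112.5]
force: [0.1, 0.9, -0.2]
opening: 0.0005
```

```bash
python3 - <<'E'
from h import *
plan(0,.0445,.0635)
E
```

```text
spins [-3.139e+00  2.000e-03] shift cm [  0.05 -12.41   0.02] unit xy 0.0005 -0.0796 z 0.0633 F [ 0.1  0.9 -0.2] j [ 17.  20. -24.  -0. -46.  12.] t 10.55
tool y in unit 0.002 -1.0
```

move_arm:
  commands:
    - [[0,-0.5,0,0],[0,-0.8,0,0],[0,-0.8,0,0],[0,-0.8,0,0],[0,-0.5,0,0],[0,0,0,0]]

```text
clock: 11.15
tool_pos: [0.5568, 0.0047, 0.0634]
orientation: [-94.9, 89.7, 113.9]
force: [0.3, 0.3, -0.1]
opening: 0.0004
```

```bash
python3 - <<'E'
from h import *
plan(0,.0445,.0635)
p,d=snapshot("side");cv2.imwrite("pics/s2.png",cv2.resize(p[140:320,240:440],None,fx=3.5,fy=3.3)[:,:,::-1])
E
```

```text
spins [-3.139e+00  3.000e-03] shift cm [ 0.05 -8.98  0.02] unit xy 0.0004 -0.0453 z 0.0634 F [ 0.3  0.3 -0.1] j [ 20.  19. -26.  -0. -45.   9.] t 11.15
tool y in unit 0.003 -1.0
```

View pics/s2.png

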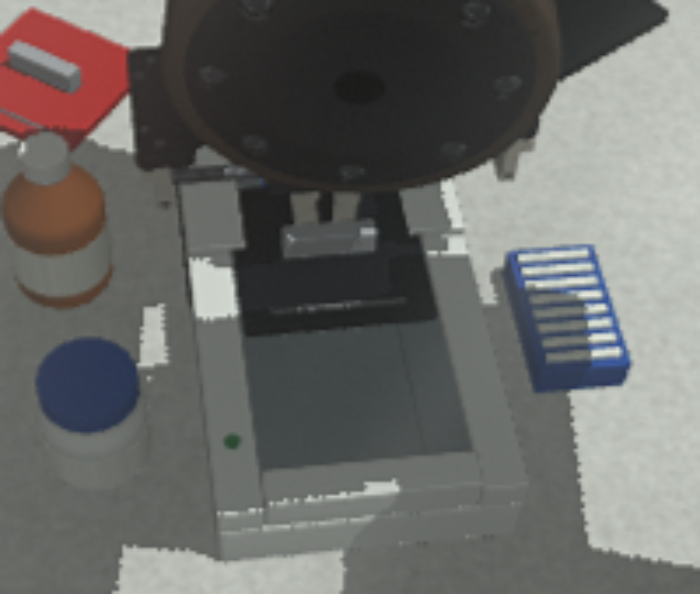

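The cover has slid over the tab. Its rib is at (330,237), its front edge at (340,325), it lies flat, and the bystanders haven't moved. I keep pushing.

move_arm:
  commands:
    - [[0,-0.8,0,0],[0,-1.2,0,0],[0,-1.2,0,0],[0,-1.2,0,0],[0,-1.2,0,0],[0,-1.2,0,0],[0,-0.8,0,0],[0,0,0,0]]

```text
clock: 12.0
tool_pos: [0.5203, 0.0716, 0.064]
orientation: [-98.7, 89.7, 110.2]
force: [0.5, -0.9, -0.2]
opening: 0.0006
```

move_arm:
  commands:
    - [[0,-0.3,0,0],[0,-0.3,0,0],[0,-0.3,0,0],[0,0,0,0]]

```text
clock: 12.4
tool_pos: [0.5163, 0.0785, 0.0639]
orientation: [-96.9, 89.7, 111.9]
force: [0.5, 0.0, -0.0]
opening: 0.0002
```

move_arm:
  commands:
    - [[0,-0.2,0,0],[0,-0.2,0,0],[0,0,0,0]]

```text
clock: 12.7
tool_pos: [0.5144, 0.0815, 0.064]
orientation: [-93.4, 89.7, 115.5]
force: [2.1, -4.9, 0.1]
opening: 0.0002
```

```bash
python3 - <<'E'
from h import *
plan(0,.0445,.0635)
E
```

```text
spins [-3.139e+00  2.000e-03] shift cm [ 0.05 -0.2   0.01] unit xy 0.0001 0.0425 z 0.064 F [ 2.1 -4.9  0.1] j [ 30.  16. -30.  -0. -44.  -1.] t 12.7
tool y in unit 0.002 -1.0
```

The push force has risen to 5 N, so the cover is at the end stop. I back off horizontally first, then go up and clear of the view.

move_arm:
  commands:
    - [[0,-0.1,0,0],[0,0,0,0],[0,0.8,0,0],[0,0.7,0,0],[-2,0,0,0],[-4,0,0,0],[-4,0,0,0],[-4,0,0,0]]

```text
clock: 13.5
tool_pos: [0.5212, 0.0686, 0.2052]
orientation: [-91.3, 89.6, 117.5]
force: [1.0, 0.1, -1.1]
opening: 0.0004
```

move_arm:
  commands:
    - [[0,4,0,0],[0,4,0,0],[0,4,0,0],[0,4,0,0],[0,4,0,0],[0,4,0,0],[0,4,0,0],[0,0,0,0]]

```text
clock: 14.3
tool_pos: [0.6575, -0.1806, 0.2004]
orientation: [-82.1, 89.6, 126.5]
force: [-0.4, 0.4, -0.3]
opening: 0.0008
```

```bash
python3 - <<'E'
from h import *
plan(0,.0445,.0635)
for n in("side","top"):
    p,d=snapshot(n);c=calibration(n);T=c["T"]
    cv2.imwrite(f"pics/{n}3.png",cv2.resize(p[140:320,220:460],None,fx=3.2,fy=3.2)[:,:,::-1])
    A=pts(c,T,d,d>0);q=A[:,:2]-O;x=q@UX;y=q@UY
    k=(abs(x)<.03)&(y>0)&(y<.1)&(A[:,2]<.09)&(A[:,2]>.07);print(n,"rib",k.sum(),x[k].mean(),y[k].mean(),A[k,2].max())
    for y0 in(.025,.04,.08,.095):
        print(y0,[np.median(A[(abs(x-x0)<.008)&(abs(y-y0)<.006),2]).round(4) for x0 in(-.035,0,.035)])
    m=orange(p);m=big(m) if m.any() else m;P=pts(c,T,d,m);print("orange",m.sum(),P.mean(0) if len(P) else 0)
E
```

```text
spins [ 3.14e+00 -2.00e-03] shift cm [ 1.389e+01 -2.998e+01  1.000e-02] unit xy -0.0002 -0.2562 z 0.2004 F [-0.4  0.4 -0.3] j [  1.  22.  -0.  -0. -68.  28.] t 14.3
tool y in unit -0.002 -1.0
side rib 220 -0.0015007250177096073 0.05988182610771894 0.07916916009943875
0.025 [np.float64(0.0589), np.float64(0.0593), np.float64(0.0589)]
0.04 [np.float64(0.0592), np.float64(0.0597), np.float64(0.0591)]
0.08 [np.float64(0.059), np.float64(0.0592), np.float64(0.0591)]
0.095 [np.float64(0.0592), np.float64(0.0594), np.float64(0.0589)]
orange 0 0<stdin>:7: RuntimeWarning: Mean of empty slice.
  ret = ret.dtype.type(ret / rcount)
Traceback (most recent call last):
ValueError: zero-size array to reduction operation maximum which has no identity
```

View pics/side3.png

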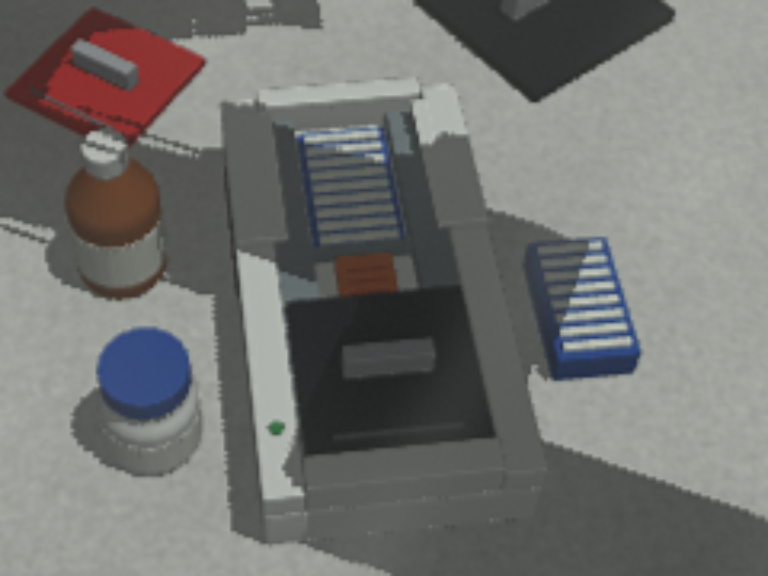

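The cover lies flat against the end stop, with its rib at (388,357) and measured y +60 mm. The plate height is even to within 1 mm. The filter is exposed, the tab (368,272) is still in, the bystanders are in place and the arm is clear. I'm handing in.

```bash
python3 -c "
from plant import *
print(close_job())"
```

```text
the job is handed in; nothing more can be done
None
```

The filter unit is open: the cover is completely off the filter and parked flat on the ledge, and I handed the job in at about 14.4 s of the 38 s allowed.

- **Tab:** I pressed it with closed fingertips down to its stop. The fingertips ended at 46 mm and the force rose to about 25 N. A depth reading right after the press gave about 46 mm. It was still in at the end, judged from the last side picture only.
- **Cover:** I pushed it by its rib, over the tab and up to the end stop, where the force rose to about 5 N. The last side view puts the rib at y +60 mm. The plate reads 59 to 60 mm high at all 12 points I checked; nominal is 58 mm, and the camera is good to about 2 mm.
- **Surroundings:** In that view the bottle, jar and spare filter are where they were. The arm was clear and reading no contact force.

**Checks that gave nothing:** The top-view repeat of the final check failed because it found no rib points in that view, probably because the arm blocked it. The orange colour mask also found nothing in the last side picture, where the tab is in shadow. The final state therefore rests on the side view alone.

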